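# Swap the tube block in the block heater

## Robot

A 6-joint arm with a two-finger parallel gripper is mounted at the origin on the work surface. World frame = base frame: x ahead of the robot, y to its left, z up, the work surface at z = 0. Lengths are in m, angles in rad, forces in N, time in s.
With the tool pointing down it reaches from about 0.4 to 0.825 m from the base axis. Payload 7 kg.
Tool frame: the origin (TCP) lies at the centre of the arm's flange, where the gripper is bolted on; the fingertips stand 178 mm ahead of it and the grasp point (between the pads) lies ahead of it (tcp_to_grasp is the z of the grasp point in the tool frame, in m); z points along the fingers, x is the direction in which the jaws open and shut, and the axes are right-handed (so a half turn about z gives the same grasp; the last joint's range is limited). The gripper opens to 88 mm and grips with 3 to 60 N. Pads are 19 mm wide; open, the fingers measure 130 mm over their backs; the gripper's body (78 mm by 193 mm) begins 47 mm behind the grasp point.
Start: joints at [-0.957, 0.359, 0.012, 0, -1.224, -0.288], TCP at [0.216, -0.639, 0.405] pointing down, gripper open.
Joint ranges: [-3.07, 3.07], [-1.43, 2.12], [-1.02, 1.25], [-3.03, 1.67], [-3.05, -0], [-3.03, 3.03]. Speed limits (rad/s): [2.39, 2.39, 3.01, 3.14, 3.14, 3.14].

## Interface

Orientations are given as [roll, pitch, yaw] about the fixed x, y, z axes, in that order (R = Rz(yaw) Ry(pitch) Rx(roll)).
In Python, from station import get_state, grab_frame, job_done, tcp_to_grasp gives the robot as it stands.
- The arm moves only by the tool drive_tool, never from a script. Its argument "moves" is a list of rows, each a list of 7 numbers: the shift along the tool's x, y, z in mm, then the turn, a rotation vector about the tool's x, y, z in degrees, then the closure, from -1 (fully open) to 1 (shut), so that 0 is half open. In form: [[dx, dy, dz, ax, ay, az, claw], ...]. A call has 1 to 12 rows; each row is the pose to reach, as a shift and turn from the pose commanded when the call began, along the tool's axes at that moment; what a row does not reach only later rows make up. A row lasts 1/8 s, in which the tool goes at most 62.5 mm and 10.7 degrees, less where a joint would pass 70% of its speed; a pose out of reach is approached as far as the arm can. A call with a gripper value outside its range is refused whole. The fingers move at their own pace and stop on an object; "grip_force" is the grip in N (left out, the last holds). Time passes only in rows, so rows that repeat a pose let the fingers close. It gives the time, the measured TCP pose, the force and the opening at its end, in the units of the state.
- get_state(): the state, without advancing time (a new reading comes with each control period).
- grab_frame(name): name is "scene" or "side" or "wrist"; returns a dict with "img" (384x512x3 uint8, red, green, blue), "range_z" (384x512 float32, m along the optical axis (not along the pixel's ray), 0 where there is no reading), "fovy" (degrees; the focal length in pixels is half the picture's height over the tangent of half this angle, whatever the lens; pixels are square), "cx", "cy" (the principal point, pixels), "rvec" (rotation vector, rad) and "tvec" (3), from world to camera coordinates, as OpenCV has them. Camera axes: x right, y down, z forward; pixel columns grow to the right and rows downward; lengths in m; the calibration is good to about 2 mm. The wrist camera is an equidistant fisheye: a pixel r from the principal point sees the ray r / f radians off the axis. A picture is of the moment at which its call begins.
- job_done(): hands the job in, once; it reports no verdict.
The state is a dict: "t": time; "q": joint angles; "qd": joint speeds; "joint_efforts": joint torques, N m; "eef_pos": TCP position; "ee_rot": TCP orientation; "force": force on the tool from outside, world axes, zero at the start; "moment": the same for the moment, N m; "width": finger opening in m.
Only numpy, scipy, OpenCV 4.12 (cv2) and the standard library are available. Lean on these libraries where they do the work, as an engineer would, in place of code of your own. Each camera call takes 0.05 s, during which the arm holds its last target. There are 200 camera calls.

## Task

Change the tube block in the block heater: pull the many-welled block straight out of the heater past its sprung ball and set it down gently, upright, in the middle of the cooling plate, then slide the four-welled block into the heater until it is fully home and the ball clicks into its side groove. Only once it is held, throw the heater's lever fully over, away from the open end, and let go of everything. Do not tip the blocks over or disturb the other things on the bench.

Things in the scene. Friction and masses are not known exactly. Their poses are not given: they have to be found in the camera images.
- dock: Fixed low block heater. Origin on the bench, mid-width; x points from its open end (robot side) inward to the end stop, y left, z up. Grey base x -145 to 125, y +-65 mm; its slippery top, z 12 mm, is the floor blocks slide on. Bay x -30 to 60 mm: side rails at y +-39.5 mm (to z 23) under steel lips reaching in to y +-33 mm, z 23 to 28: they trap a block's foot, so it moves in or out only along x.
- dock_home (a point): Where a block's origin lies when fully home: heater frame (15, 0, 12) mm, on the bay floor; the block's end then touches the end stop, a white console 55 mm high at heater x 60.5 mm. Axes as the heater's. Free play under the lips 3 mm, across 1.5 mm each side; the ball presses a passing block to the -y side.
- dock_apron (a point): Point on the open apron, heater frame (-90, 0, 12) mm. A block with its origin here, long side along heater x, is clear of the lips and can be lifted or set down. Flared guides (z 12 to 23 mm) lead into the bay, narrowing from about 110 mm apart at heater x -70 mm to 79 mm at x -30 mm.
- ball (a joint): Sprung side ball, 16 mm diameter, on the bay's +y side: 0 (m) fully out, growing as it is pressed outward (+y), at most 0.006. Spring 4.8 N at rest plus 1.2 N per mm. It gives about 3 mm while a block passes and snaps back to nearly 0 in the block's side groove when the block is home. Pushing a block in or pulling it out takes about 5 to 18 N.
- ball_centre (a point): Centre of that ball; at rest at heater frame (15, 33.5, 40) mm. Its dark steel housing on the +y lip spans x 2 to 28, y 40 to 62 mm (cap to 76), up to z 52 mm.
- lever (a joint): Heater's start lever, on a 20 mm high control box at the heater's right (x 0 to 125, y -129 to -65 mm). 0 (rad) leans to the open end (off), 0.5 upright, 1.0 leans inward, heater +x (fully over, on). Starts at 0 to 0.15. Stays where left; 1 N at the tip moves it. Hinge along heater y at (75, -98, 42) mm; 10 mm rod, 70 mm long. Its 70 x 50 mm housing reaches z 45 mm, the boss z 55 mm.
- lever_tip (a point): Centre of the lever's 26 mm black ball knob, 70 mm from the hinge.
- fine_block: Many-welled aluminium tube block (24 small wells), at first home in the heater. Foot 90 x 76 x 8 mm; body 90 x 60 mm, up to z 45 mm; rounded groove down the middle of each long side. On top, centred, an upright black handle fin: 50 mm along x, 12 mm thick in y, z 45 to 77 mm. Origin: centre of underside; x along the 90 mm side, z up. Same after half a turn. 0.45 to 0.7 kg.
- wide_block: Four-welled aluminium tube block (4 large 19 mm wells), at first on the bench. Outside, handle, grooves, origin, axes and mass as for the many-welled block. Either end may go in first.
- cool_plate: Cooling plate: a fixed flat dark steel plate 170 x 150 x 8 mm on the bench, empty at first. Origin: centre of its underside.
- plate_top (a point): Centre of the cooling plate's upper face, 8 mm above the bench.
- tip_box: Bystander: pipette tip box 122 x 87 x 80 mm with a clear lid. Origin: centre of its underside. Leave alone.
- tube_rack: Bystander: blue tube rack 80 x 160 x 45 mm, long in y. Origin: centre of its underside. Leave alone.
- reagent: Bystander: amber reagent bottle, 70 mm diameter, 150 mm high. Origin: centre of its underside. Leave alone.

How it is judged:
By the outcome, as a careful person would: the job done as asked, in the order asked, and still so for the second after the job is handed in, with the robot touching nothing.
It also fails if it takes over 66 s, if anything falls off the work surface, if the arm or the gripper's body presses on something with over 40 N, if the wrist force passes 120 N, or if a joint passes its speed limit or range.

## Working session

There is one attempt and no reset: what is moved stays moved. The work goes in short steps, Python scripts to look and compute and a tool call to move; the robot and the scene stay as the last step left them, time stands still between calls to the robot, and variables do not carry over. Pictures are saved under pics/ and viewed, about 8 in all and at most 12, crops included, and the job is handed in when it is done.

Besides the shell and the picture viewer there is one more tool, called after "Call:" as name(argument=value, ...) on one line, values as JSON. drive_tool: Moves the arm, as the interface text tells. Its arguments: {"type":"object","properties":{"moves":{"type":"array"},"grip_force":{"type":"number"}},"required":["moves"]}

```bash
ls; mkdir -p pics
cat > h.py <<'E'
import numpy as np, cv2
from station import get_state, grab_frame, job_done, tcp_to_grasp
from scipy.spatial.transform import Rotation as Ro
def cam(n):
    f=grab_frame(n); f['R']=cv2.Rodrigues(np.array(f['rvec'],float))[0]; f['t']=np.array(f['tvec'],float).ravel()
    f['f']=192/np.tan(np.radians(f['fovy'])/2); f['n']=n; return f
def cloud(f):
    z=f['range_z']; v,u=np.mgrid[:384,:512]; a=(u-f['cx'])/f['f']; b=(v-f['cy'])/f['f']
    if f['n']=='wrist':
        r=np.hypot(a,b)+1e-9; k=np.tan(np.minimum(r,1.5))/r; a=a*k; b=b*k
    P=np.stack([a*z,b*z,z],-1); W=(P-f['t'])@f['R']; W[z<=0]=np.nan; return W
def save(f,name,s=1.5): cv2.imwrite('pics/'+name,cv2.resize(f['img'][...,::-1],None,fx=s,fy=s))
E
python3 - <<'E'
from h import *
s=get_state(); print(s, tcp_to_grasp)
for n in ['scene','side']:
    f=cam(n); save(f,n+'0.png'); np.savez('/tmp/'+n,W=cloud(f),img=f['img']); print(n,f['f'],-f['R'].T@f['t'],f['R'][2])
E
```

```text
pics
{'t': 0.0, 'q': array([-9.56928843e-01,  3.59442188e-01,  1.10602023e-02, -3.47502645e-04,
       -1.22410760e+00, -2.88102153e-01]), 'qd': array([ 1.75302122e-03,  4.65207602e-05, -1.57695916e-03,  1.09479888e-03,
        8.43265412e-04,  5.70468883e-04]), 'joint_efforts': array([ 2.29201636e-03, -5.82713521e+01,  2.93057370e+01,  6.99725837e+00,
        6.87906679e-03, -1.13666247e-04]), 'eef_pos': array([ 0.215966  , -0.63932248,  0.40368773]), 'ee_rot': array([-3.14142470e+00, -1.71629776e-03,  1.89644316e+00]), 'force': array([ 0.84674354, -0.96520645,  0.75789351]), 'moment': array([-0.03702545, -0.01052314,  0.02937847]), 'width': 0.08773376409682955} 0.1593
scene 407.64115237545207 [ 1.45930465 -0.2293169   0.7890795 ] [-0.77433575  0.14769585 -0.61529675]
side 412.79624587588387 [0.21265467 0.68010162 0.68524866] [ 0.38626136 -0.71613992 -0.58133104]
```

View pics/scene0.png

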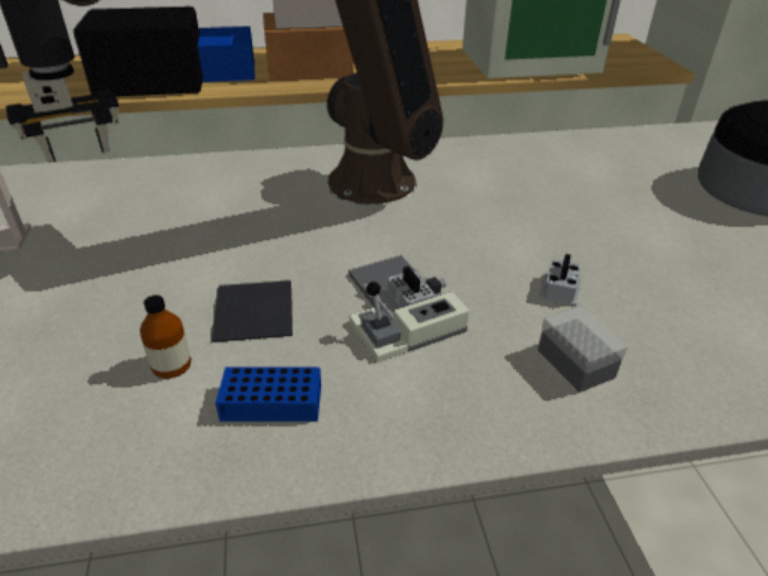

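View pics/side0.png

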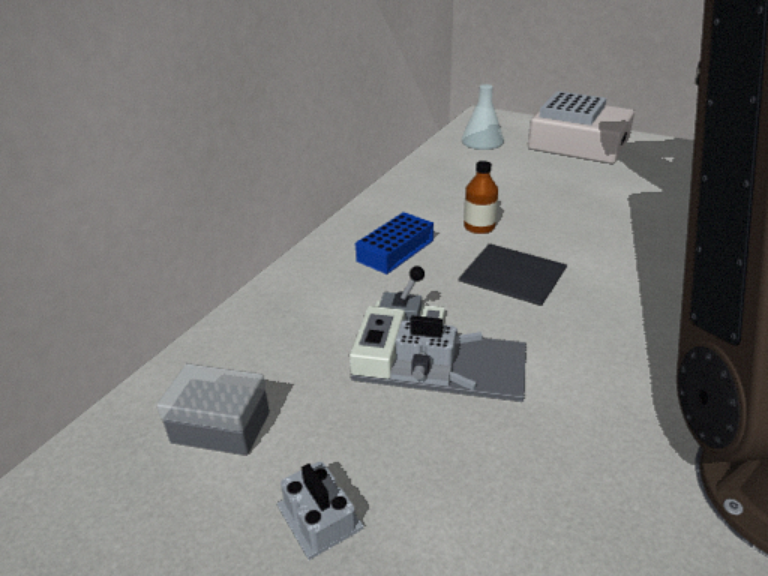

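Both views show the heater near the middle (scene ~(400,300)), open end toward the robot. The plate is at (253,310), the wide block at (563,280), and the lever knob at (373,288), leaning to the open end.

Run:
```python
from h import *
for n in ['scene','side']:
    d=np.load(f'/tmp/{n}.npz'); W=d['W']; im=d['img'].astype(int); g=im.max(-1)
    def obj(name,m,big=True):
        c,l,st,ce=cv2.connectedComponentsWithStats(m.astype(np.uint8))
        for i in range(1,c):
            if st[i,4]<25: continue
            p=W[l==i]; r=cv2.minAreaRect((p[:,:2]*1000).astype(np.float32))
            print(n,name,st[i,4],'px',ce[i].round(),'med',np.median(p,0).round(4),'rect',np.round(r[0],1),np.round(r[1],1),round(r[2],1),'z',np.percentile(p[:,2],[2,98]).round(3))
    ws=(W[...,0]>.3)&(W[...,0]<.95)&(abs(W[...,1])<.5)
    obj('dark50-85',ws&(g<60)&(W[...,2]>.05)&(W[...,2]<.085))
    obj('knob',ws&(g<60)&(W[...,2]>.085)&(W[...,2]<.13))
    obj('plate',ws&(g<75)&(W[...,2]>.002)&(W[...,2]<.016))
    obj('z38-48',ws&(W[...,2]>.040)&(W[...,2]<.049)&(g>70))
    obj('console',ws&(W[...,2]>.051)&(W[...,2]<.059)&(g>120))
    obj('base',ws&(W[...,2]>.007)&(W[...,2]<.017)&(g>=60))
```

```text
scene dark50-85 64 px [376. 178.] med [0.5489 0.3079 0.0764] rect [534.7 313.8] [12.  45.5] 61.3 z [0.052 0.081]
scene dark50-85 117 px [272. 189.] med [ 0.5519 -0.0122  0.0654] rect [541.4 -17.3] [56.6 28.7] 21.2 z [0.057 0.083]
scene dark50-85 32 px [289. 188.] med [0.5292 0.0419 0.0533] rect [529.2  42.1] [22.7 18.1] 23.1 z [0.051 0.056]
scene dark50-85 69 px [293. 204.] med [0.6113 0.0337 0.0594] rect [610.9  34.1] [27.1 30.4] 18.7 z [0.057 0.062]
scene dark50-85 55 px [253. 214.] med [ 0.631  -0.0829  0.0542] rect [629.2 -81.8] [16.8 30.8] 19.6 z [0.05  0.058]
scene knob 50 px [274. 182.] med [ 0.5407 -0.0079  0.0893] rect [540.6  -8. ] [49.7 10.7] 15.6 z [0.086 0.092]
scene knob 72 px [248. 192.] med [ 0.6043 -0.0918  0.1128] rect [599.3 -90.6] [21.  22.8] 33.1 z [0.099 0.12 ]
scene plate 59 px [241. 192.] med [ 0.4748 -0.0933  0.0099] rect [468.  -94.1] [112.    6.7] 18.2 z [0.003 0.014]
scene plate 1874 px [168. 207.] med [ 0.5099 -0.3166  0.0093] rect [ 499.5 -316.2] [151.  168.8] 87.9 z [0.005 0.013]
scene plate 80 px [291. 226.] med [0.6446 0.022  0.0077] rect [644.2  25.3
[... 3738 characters left out ...]
.  131.6] 17.1 z [0.051 0.058]
side console 102 px [133. 282.] med [0.7289 0.2999 0.0559] rect [729.  299.7] [116.8   3.5] 16.4 z [0.052 0.059]
side base 53 px [319. 151.] med [ 0.613  -0.4326  0.0124] rect [ 616.9 -437.1] [66.5 33.5] 16.6 z [0.007 0.017]
side base 62 px [248. 175.] med [ 0.7533 -0.2086  0.012 ] rect [ 756.4 -208.8] [ 9.9 82.3] 82.2 z [0.007 0.016]
side base 1884 px [320. 246.] med [ 0.4386 -0.0216  0.011 ] rect [511.1 -12.4] [267.6 131.4] 17.2 z [0.008 0.015]
side base 168 px [138. 296.] med [0.7288 0.2987 0.0118] rect [727.2 298.2] [118.2   5. ] 16.7 z [0.007 0.017]
side base 269 px [206. 354.] med [0.5205 0.3434 0.0087] rect [528.8 343.1] [110.3  51.6] 4.2 z [0.007 0.017]
```

Call:
drive_tool(moves=[[45,46,7,0,0,0,-1],[90,92,14,0,0,0,-1],[135,138,21,0,0,0,-1],[180,184,28,0,0,0,-1],[225,230,35,0,0,0,-1],[270,276,42,0,0,0.5,-1],[315,322,49,0,0,0.5,-1],[360,368,56,0,0,1,-1],[405,414,63,0,0,1,-1],[450,460,70,0,0,1.6,-1],[497,507,75,0,0,1.6,-1],[497,507,75,0,0,1.6,-1]], grip_force=55)

```text
t: 1.6
eef_pos: [0.5382, -0.0036, 0.329]
ee_rot: [-3.141, -0.0, 1.871]
force: [0.7, 0.1, 0.1]
width: 0.0876
```

Call:
drive_tool(moves=[[0,0,0,0,0,0,-1],[0,0,0,0,0,0,-1]])

```text
t: 1.85
eef_pos: [0.5368, -0.0069, 0.3294]
ee_rot: [-3.141, -0.0, 1.868]
force: [-0.4, -0.2, 0.1]
width: 0.0878
```

```bash
cat >> h.py <<'E'
def rects(f,W,specs):
    g=f['img'].max(-1).astype(int)
    for name,lo,hi,gl,gh,box in specs:
        m=(W[...,2]>lo)&(W[...,2]<hi)&(g>=gl)&(g<gh)&(abs(W[...,0]-box[0])<box[2])&(abs(W[...,1]-box[1])<box[2])
        c,l,st,ce=cv2.connectedComponentsWithStats(m.astype(np.uint8))
        for i in range(1,c):
            if st[i,4]<60: continue
            p=W[l==i]; r=cv2.minAreaRect((p[:,:2]*1000).astype(np.float32))
            print(name,st[i,4],ce[i].round(),'rect',np.round(r[0],1),np.round(r[1],1),round(r[2],1),'z',np.percentile(p[:,2],[2,50,98]).round(4))
def go(x,y,z,yaw):
    "tool-axis shift (mm) and z turn (deg) from the present measured pose"
    s=get_state(); R=Ro.from_euler('xyz',s['ee_rot']); d=R.inv().apply(np.array([x,y,z])-s['eef_pos'])*1000
    T=Ro.from_euler('xyz',[np.pi,0,np.radians(yaw)]); print('go',d.round(1),np.degrees((R.inv()*T).as_rotvec()).round(2))
E
python3 - <<'E'
from h import *
s=get_state(); print(s['t'],s['eef_pos'],np.degrees(s['ee_rot']),s['force'])
f=cam('wrist'); save(f,'w1.png'); W=cloud(f); print(-f['R'].T@f['t'])
B=(.53,-.01,.17)
rects(f,W,[('fin',.08,.1,0,70,B),('top',.05,.062,70,256,B),('base',.006,.017,50,256,B),('console',.05,.06,120,256,B)])
go(.537,-.0065,.239,107)
E
```

```text
1.85 [ 0.53680677 -0.00693919  0.32943568] [-1.79947852e+02 -3.66993173e-03  1.07049418e+02] [-0.40829006 -0.22585692  0.06763763]
[ 0.45871671 -0.03051348  0.30899367]
fin 809 [257. 206.] rect [536.7  -8.1] [48.4 11.2] 16.9 z [0.0845 0.0884 0.0897]
top 8004 [258. 218.] rect [551.8  -2.2] [121.1 129.8] 17.1 z [0.0522 0.056  0.0578]
top 486 [315. 197.] rect [522.6  42.9] [24.9 20. ] 16.3 z [0.0502 0.0514 0.0528]
top 208 [258. 294.] rect [640.1  24.9] [  4.3 124. ] 17.0 z [0.0524 0.0539 0.0555]
base 13254 [259.  82.] rect [439.8 -36.6] [116.2 130.1] 16.8 z [0.0099 0.0114 0.0131]
base 214 [199. 132.] rect [500.  -83.2] [32.4 12.3] 36.2 z [0.0096 0.0114 0.013 ]
base 212 [318. 132.] rect [463.8  36.1] [12.1 32.5] 84.6 z [0.0097 0.0113 0.0125]
base 132 [170. 171.] rect [ 550.9 -101.9] [ 3.7 59.7] 14.0 z [0.0076 0.0132 0.0169]
console 6429 [261. 223.] rect [551.9  -2.2] [120.8 129.8] 17.1 z [0.0522 0.0558 0.0577]
console 208 [258. 294.] rect [640.1  24.9] [  4.3 124. ] 17.0 z [0.0524 0.0539 0.0555]
go [ 0.7  0.5 90.6] [-0.03 -0.    0.01]
```

View pics/w1.png

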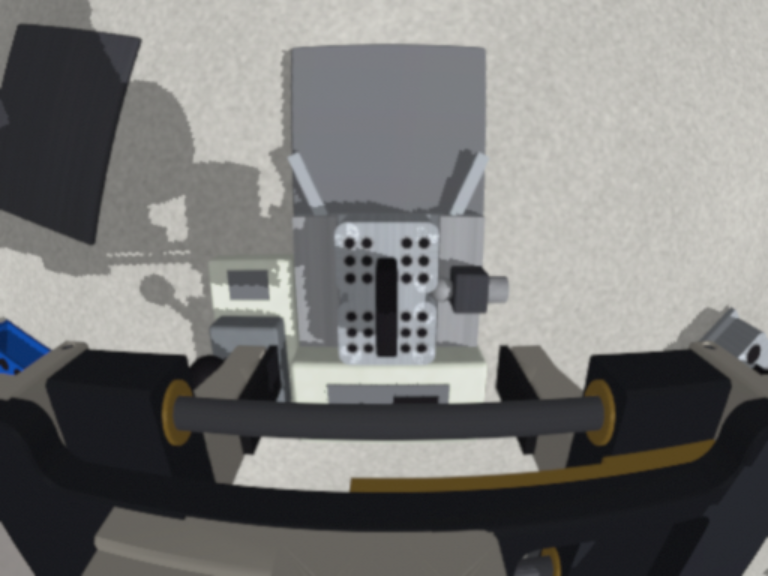

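The wrist view shows the fin centred between the fingers at about (386,305), with the heater axis at 17° and the ball housing at (468,290). I'll descend and grip.

Call:
drive_tool(moves=[[-1,0,20,0,0,0,-1],[-1,0,45,0,0,0,-1],[-1,0,65,0,0,0,-1],[-1,0,80,0,0,0,-1],[-1,0,88,0,0,0,-1],[-1,0,88,0,0,0,-1],[-1,0,88,0,0,0,1],[-1,0,88,0,0,0,1],[-1,0,88,0,0,0,1],[-1,0,88,0,0,0,1],[-1,0,88,0,0,0,1],[-1,0,88,0,0,0,1]], grip_force=55)

```text
t: 3.4
eef_pos: [0.5376, -0.0073, 0.2417]
ee_rot: [3.142, 0.0, 1.869]
force: [-0.0, 0.2, -0.6]
width: 0.0333
```

Call:
drive_tool(moves=[[-1,0,0,0,0,0,1],[-1,0,0,0,0,0,1]])

```text
t: 3.65
eef_pos: [0.5379, -0.0083, 0.2416]
ee_rot: [-3.142, 0.0, 1.869]
force: [-0.7, 0.5, -0.5]
width: 0.0131
```

Call:
drive_tool(moves=[[1,0,0,0,0,0,1],[1,0,0,0,0,0,1],[1,0,0,0,0,0,1],[1,-4,0,0,0,0,1],[1,-8,0,0,0,0,1],[1,-12,0,0,0,0,1],[1,-16,0,0,0,0,1]])

```text
t: 4.53
eef_pos: [0.5233, -0.0121, 0.2421]
ee_rot: [3.139, 0.001, 1.869]
force: [7.0, -4.8, -4.4]
width: 0.0115
```

Call:
drive_tool(moves=[[0,-6,0,0,0,0,1],[0,-13,0,0,0,0,1],[0,-20,0,0,0,0,1],[0,-28,0,0,0,0,1],[0,-36,0,0,0,0,1],[0,-44,0,0,0,0,1],[0,-54,0,0,0,0,1],[0,-64,0,0,0,0,1],[0,-74,0,0,0,0,1],[0,-84,0,0,0,0,1],[0,-90,0,0,0,0,1],[0,-90,0,0,0,0,1]])

```text
t: 6.02
eef_pos: [0.4355, -0.0387, 0.2416]
ee_rot: [-3.141, -0.0, 1.868]
force: [-0.0, 0.7, -3.4]
width: 0.0116
```

Run:
```python
from h import *
s=get_state(); print(s['t'],s['eef_pos'],np.degrees(s['ee_rot']),s['force'],s['width'])
f=cam('wrist'); save(f,'w2.png'); W=cloud(f)
B=(.43,-.04,.12)
rects(f,W,[('fin',.078,.1,0,70,B),('top',.05,.064,70,256,B),('mid',.064,.075,70,256,B)])
f=cam('side'); save(f,'s2.png'); W=cloud(f); rects(f,W,[('stop',.05,.064,70,256,B),('plate',.003,.014,0,75,(.496,-.315,.15))])
```

```text
6.025 [ 0.43554309 -0.03866827  0.24162602] [-1.79951537e+02 -3.32804568e-03  1.07055958e+02] [-0.02116349  0.69786553 -3.42809967] 0.011601287771408599
fin 1523 [259. 245.] rect [423.7 -42. ] [26.5 18.9] 18.4 z [0.079  0.0882 0.0978]
fin 193 [259. 298.] rect [454.6 -32.5] [ 8.2 10.6] 18.0 z [0.0872 0.0883 0.0895]
top 4883 [259. 195.] rect [411.9 -45.3] [42.  60.2] 17.0 z [0.0531 0.0565 0.0579]
mid 133 [231. 234.] rect [428.6 -56.4] [ 3.  12.1] 8.0 z [0.067  0.0711 0.0747]
mid 136 [286. 234.] rect [419.6 -27.1] [ 2.  12.4] 22.4 z [0.0668 0.0713 0.0747]
stop 291 [327. 234.] rect [431.4 -25. ] [89.7 37.3] 15.6 z [0.0506 0.0556 0.0584]
plate 590 [360. 185.] rect [ 445.4 -312.2] [155.   73.8] 88.8 z [0.0039 0.0067 0.0094]
plate 95 [313. 182.] rect [ 563.2 -279.5] [80.9 29.5] 90.0 z [0.0036 0.0066 0.0087]
```

View pics/w2.png

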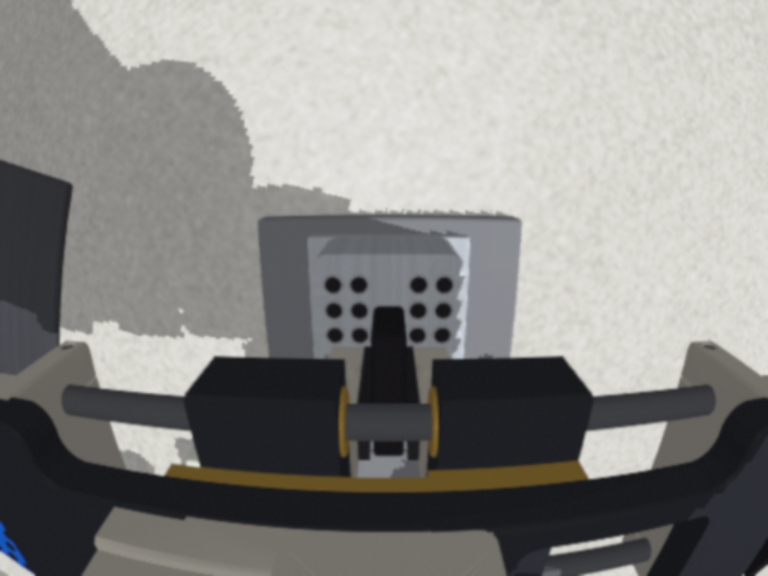

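The block is out and level, with its wells visible at (390,310), and the fin is firmly gripped. I'll lift it and carry it to the plate.

Call:
drive_tool(moves=[[0,0,-15,0,0,0,1],[0,0,-45,0,0,0,1],[-20,-2,-50,0,0,1,1],[-55,-5,-50,0,0,3,1],[-95,-8,-50,0,0,6,1],[-135,-11,-50,0,0,9,1],[-175,-14,-50,0,0,12,1],[-215,-17,-50,0,0,15,1],[-250,-20,-50,0,0,17,1],[-272,-22,-50,0,0,19,1],[-282,-23,-50,0,0,19,1],[-282,-23,-50,0,0,19,1]])

```text
t: 7.62
eef_pos: [0.4969, -0.315, 0.291]
ee_rot: [-3.14, -0.0, 1.537]
force: [-0.3, -1.1, -5.1]
width: 0.0117
```

Call:
drive_tool(moves=[[0,0,10,0,0,0,1],[0,0,20,0,0,0,1],[0,0,30,0,0,0,1],[0,0,30,0,0,0,1]])

```text
t: 8.12
eef_pos: [0.4966, -0.3143, 0.2604]
ee_rot: [-3.139, -0.001, 1.537]
force: [0.7, -0.6, -4.0]
width: 0.0117
```

Run:
```python
from h import *
s=get_state(); print(s['t'],s['eef_pos'],np.degrees(s['ee_rot']),s['force'],s['width'])
B=(.496,-.315,.13)
for n in ['wrist','scene']:
    f=cam(n); save(f,n+'3.png'); W=cloud(f); print(n)
    rects(f,W,[('plate',.003,.014,0,80,B),('top',.055,.085,80,256,B)])
go(.4965,-.315,.2385,88)
```

```text
8.125 [ 0.49663652 -0.31433497  0.26042035] [-1.79873760e+02 -3.52629032e-02  8.80853696e+01] [ 0.71415783 -0.57700305 -4.01267401] 0.011672948061292193
wrist
plate 3072 [190. 195.] rect [ 488.8 -354.8] [77.9 83.6] 81.1 z [0.0062 0.0075 0.0088]
top 5336 [259. 193.] rect [ 476.8 -313.1] [60.2 51.8] 88.2 z [0.0589 0.0753 0.0767]
scene
plate 1326 [168. 211.] rect [ 501.5 -316.2] [150.  168.8] 88.4 z [0.0049 0.0091 0.0123]
top 227 [168. 195.] rect [ 510.3 -295.6] [ 51.8 102.1] 56.1 z [0.0553 0.071  0.0796]
go [-0.3 -0.6 23.1] [-0.02  0.01  0.09]
```

View pics/wrist3.png

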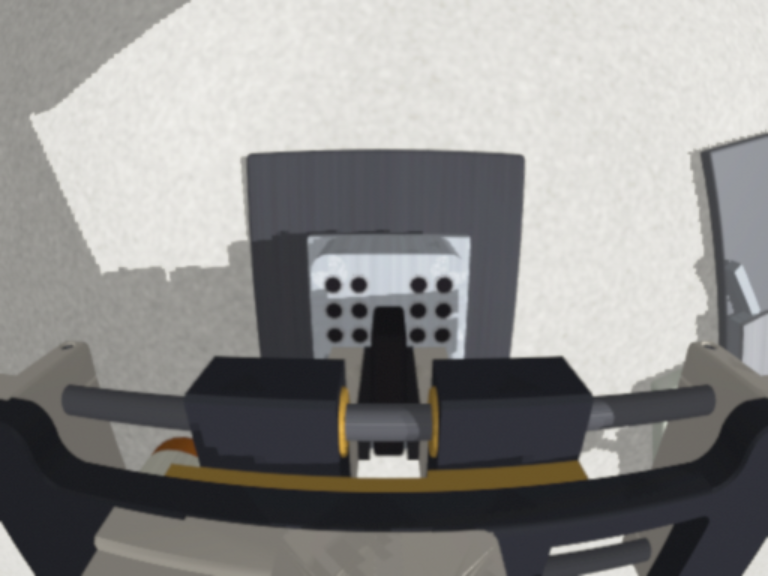

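Run:
```python
from h import *
f=cam('wrist'); W=cloud(f); g=f['img'].max(-1).astype(int)
m=(g<100)&(W[...,2]>.004)&(W[...,2]<.012)&(abs(W[...,1]+.315)<.1)&(W[...,0]<.5)
for v in (108,120,135):
    u=np.where(m[v,150:360])[0]+150; print(v,W[v,u[0]],W[v,u[-1]])
for c in (185,225,290,330):
    v=np.where(m[:,c])[0]; print(c,W[v[0],c])
```

```text
108 [ 0.4139504  -0.38651293  0.0060566 ] [ 0.41878266 -0.24111919  0.00866121]
120 [ 0.42367202 -0.38662816  0.00785687] [ 0.42857443 -0.24041461  0.00650005]
135 [ 0.43588784 -0.3866024   0.00832475] [ 0.44083378 -0.2411378   0.00663072]
185 [ 0.40971022 -0.36990198  0.00740278]
225 [ 0.41114663 -0.3379561   0.00737593]
290 [ 0.41281702 -0.28758724  0.00783374]
330 [ 0.4134757  -0.25545449  0.00647779]
```

Call:
drive_tool(moves=[[-1.5,0,6,0,0,0,1],[-1.5,0,12,0,0,0,1],[-1.5,0,17,0,0,0,1],[-1.5,0,20,0,0,0,1],[-1.5,0,21.5,0,0,0,1],[-1.5,0,22.5,0,0,0,1],[-1.5,0,22.5,0,0,0,1]])

```text
t: 9.15
eef_pos: [0.497, -0.3162, 0.2392]
ee_rot: [3.141, 0.0, 1.537]
force: [0.5, 0.7, -5.2]
width: 0.0116
```

Call:
drive_tool(moves=[[0,0,0.5,0,0,0,1],[0,0,1,0,0,0,1],[0,0,1.5,0,0,0,1],[0,0,1.5,0,0,0,1]])

```text
t: 9.65
eef_pos: [0.497, -0.3163, 0.2377]
ee_rot: [3.142, -0.0, 1.537]
force: [0.8, 0.5, -4.1]
width: 0.0114
```

Call:
drive_tool(moves=[[0,0,0.4,0,0,0,1],[0,0,0.8,0,0,0,1],[0,0,0.8,0,0,0,1]])

```text
t: 10.02
eef_pos: [0.4969, -0.3162, 0.2376]
ee_rot: [3.141, 0.0, 1.537]
force: [-2.2, 3.7, 5.9]
width: 0.0113
```

Call:
drive_tool(moves=[[0,0,-0.5,0,0,0,0],[0,0,-0.5,0,0,0,-0.3],[0,0,-0.5,0,0,0,-0.6],[0,0,-0.5,0,0,0,-1],[0,0,-0.5,0,0,0,-1],[0,0,-0.5,0,0,0,-1],[0,0,-10,0,0,0,-1],[0,0,-30,0,0,0,-1],[0,0,-65,0,0,0,-1],[0,0,-100,0,0,0,-1],[0,0,-103,0,0,0,-1]])

```text
t: 11.4
eef_pos: [0.4977, -0.3166, 0.3436]
ee_rot: [3.136, 0.002, 1.538]
force: [0.4, 0.4, -0.7]
width: 0.0874
```

Run:
```python
from h import *
s=get_state(); print(s['t'],s['eef_pos'],s['force'],s['width'])
f=cam('wrist'); W=cloud(f); B=(.4965,-.316,.1)
rects(f,W,[('top',.048,.058,80,256,B),('fin',.078,.09,0,80,B),('plate',.003,.014,0,90,B)])
go(.529,.3168,.335,61)
```

```text
11.4 [ 0.49767685 -0.3165571   0.34362607] [ 0.44955903  0.406131   -0.70967785] 0.08742378390227136
top 4126 [260. 183.] rect [ 497.  -316.2] [60.5 91.1] 88.2 z [0.051  0.0526 0.0541]
fin 732 [259. 196.] rect [ 495.6 -316.2] [11.1 48.2] 87.9 z [0.0817 0.0844 0.0859]
plate 12235 [259. 161.] rect [ 494.1 -316.7] [148.1 166.3] 87.9 z [0.0059 0.0074 0.0089]
go [633.9  10.5   6.7] [ 0.22  0.   27.07]
```

Call:
drive_tool(moves=[[50,1,1,0,0,2,-1],[110,2,1,0,0,5,-1],[170,3,2,0,0,8,-1],[230,4,2,0,0,11,-1],[290,5,3,0,0,14,-1],[350,6,4,0,0,17,-1],[410,7,4,0,0,20,-1],[470,8,5,0,0,23,-1],[530,9,6,0,0,25,-1],[585,10,7,0,0,27,-1],[620,10,7,0,0,27,-1],[634,10,7,0,0,27,-1]])

```text
t: 12.95
eef_pos: [0.5279, 0.3188, 0.3316]
ee_rot: [-3.141, 0.002, 1.067]
force: [-0.7, -0.4, 0.0]
width: 0.0876
```

Call:
drive_tool(moves=[[0,0,0,0,0,0,-1],[0,0,0,0,0,0,-1]])

```text
t: 13.2
eef_pos: [0.5283, 0.3159, 0.3326]
ee_rot: [-3.141, 0.001, 1.065]
force: [0.2, -0.3, 0.2]
width: 0.0877
```

Run:
```python
from h import *
s=get_state(); print(s['t'],s['eef_pos'],np.degrees(s['ee_rot']),s['force'],s['width'])
f=cam('wrist'); save(f,'w4.png'); W=cloud(f); B=(.529,.317,.1)
rects(f,W,[('top',.040,.050,80,256,B),('fin',.07,.082,0,80,B),('foot',.004,.012,80,256,B)])
```

```text
13.2 [0.52825233 0.31589996 0.33261571] [-1.79984678e+02  4.83022016e-02  6.10226402e+01] [ 0.15008208 -0.31719062  0.20543499] 0.08772392102438138
top 3559 [260. 186.] rect [528.7 316.2] [60.4 89.9] 61.1 z [0.0432 0.0445 0.0459]
fin 774 [260. 201.] rect [528.2 316.3] [11.3 48.5] 61.2 z [0.0739 0.0764 0.0778]
foot 758 [260. 176.] rect [528.6 316.2] [76.6 90.1] 61.2 z [0.006  0.0075 0.009 ]
```

Call:
drive_tool(moves=[[0,0,25,0,0,0,-1],[0,0,55,0,0,0,-1],[0,0,80,0,0,0,-1],[0,0,96,0,0,0,-1],[0,0,103,0,0,0,-0.5],[0,0,103,0,0,0,0],[0,0,103,0,0,0,1],[0,0,103,0,0,0,1],[0,0,103,0,0,0,1],[0,0,103,0,0,0,1],[0,0,103,0,0,0,1],[0,0,103,0,0,0,1]])

```text
t: 14.75
eef_pos: [0.5283, 0.3171, 0.2298]
ee_rot: [-3.142, 0.0, 1.066]
force: [-0.3, 0.1, -0.7]
width: 0.013
```

Call:
drive_tool(moves=[[0,0,0,0,0,0,1],[0,0,0,0,0,0,1],[0,0,-10,0,0,0,1],[0,0,-30,0,0,0,1],[0,0,-55,0,0,0,1],[0,0,-55,0,0,0,1]])

```text
t: 15.5
eef_pos: [0.5288, 0.3175, 0.2868]
ee_rot: [3.141, -0.004, 1.066]
force: [0.1, -0.5, -5.0]
width: 0.0115
```

Run:
```python
from h import *
s=get_state(); print(s['t'],s['eef_pos'],np.degrees(s['ee_rot']),s['force'],s['width'])
f=cam('wrist'); W=cloud(f); B=(.529,.317,.12)
rects(f,W,[('top',.085,.11,90,256,B)])
# apron (-95) point from home (537.3,-6.8)
u=np.array([np.cos(np.radians(17)),np.sin(np.radians(17))]); p=np.array([.5373,-.0068])-.11*u; print(p); go(*p,.285,107)
```

```text
15.5 [0.52875574 0.31748799 0.28680968] [179.94609849  -0.20767256  61.07398878] [ 0.11265484 -0.45488932 -5.02967194] 0.011527064721737477
top 4529 [259. 194.] rect [512.  327.4] [60.2 49.9] 60.4 z [0.088  0.1014 0.1028]
[ 0.43210648 -0.03896089]
go [-3.581e+02  8.820e+01 -3.000e-01] [ 3.000e-02 -8.000e-02 -4.595e+01]
```

Call:
drive_tool(moves=[[-15,4,-8,0,0,-2,1],[-45,11,-15,0,0,-6,1],[-85,21,-15,0,0,-11,1],[-125,31,-15,0,0,-16,1],[-165,41,-15,0,0,-21,1],[-205,50,-15,0,0,-26,1],[-245,60,-15,0,0,-31,1],[-285,70,-15,0,0,-36,1],[-320,79,-15,0,0,-41,1],[-345,85,-15,0,0,-45,1],[-358,88,-15,0,0,-46,1],[-358,88,-15,0,0,-46,1]])

```text
t: 17.05
eef_pos: [0.4312, -0.0397, 0.2989]
ee_rot: [-3.14, -0.0, 1.867]
force: [1.4, -0.2, -4.8]
width: 0.0114
```

Call:
drive_tool(moves=[[0,0,10,0,0,0,1],[0,0,22,0,0,0,1],[0,0,34,0,0,0,1],[0,0,42,0,0,0,1],[0,0,42,0,0,0,1]])

```text
t: 17.68
eef_pos: [0.432, -0.0388, 0.257]
ee_rot: [-3.14, 0.0, 1.869]
force: [-0.2, -0.5, -4.8]
width: 0.0116
```

Run:
```python
from h import *
s=get_state(); print(s['t'],s['eef_pos'],np.degrees(s['ee_rot']),s['force'],s['width'])
f=cam('wrist'); save(f,'w5.png'); W=cloud(f); B=(.43,-.04,.14)
rects(f,W,[('top',.055,.085,90,256,B),('base',.006,.017,50,256,B)])
g=f['img'].max(-1)
u=np.array([np.cos(np.radians(17)),np.sin(np.radians(17))]); n=np.array([-u[1],u[0]])
p=W[(W[...,2]>.055)&(W[...,2]<.085)&(g>90)&(abs(W[...,0]-.43)<.09)]; l=p[:,:2]@n
print('block lat',np.percentile(l,[1,99]),'TCP lat',s['eef_pos'][:2]@n,'u',s['eef_pos'][:2]@u)
q=W[(W[...,2]>.009)&(W[...,2]<.016)&(W[...,0]<.46)&(abs(W[...,1]+.04)<.13)]; l=q[:,:2]@n; print('base lat',np.percentile(l,[.5,99.5]))
go(.4321,-.039,.2416,107)
```

```text
17.675 [ 0.43196936 -0.03879814  0.25702711] [-1.79892146e+02  6.06108545e-03  1.07075701e+02] [-0.18024573 -0.48493922 -4.84097109] 0.011587133138709661
top 4545 [259. 195.] rect [412.9 -44.1] [49.6 60.3] 17.2 z [0.0582 0.0717 0.0735]
base 6199 [258. 183.] rect [421.2 -42.3] [ 78.1 130.8] 17.0 z [0.0096 0.0114 0.0128]
base 519 [258. 311.] rect [530.6  -8.2] [22.6 40.1] 16.7 z [0.0101 0.0114 0.0126]
block lat [-0.19235099 -0.13361078] TCP lat -0.1633984676630197 u 0.4017508740306248
base lat [-0.22767896 -0.09922063]
go [-0.2 -0.2 16. ] [-0.05  0.01  0.08]
```

View pics/w5.png

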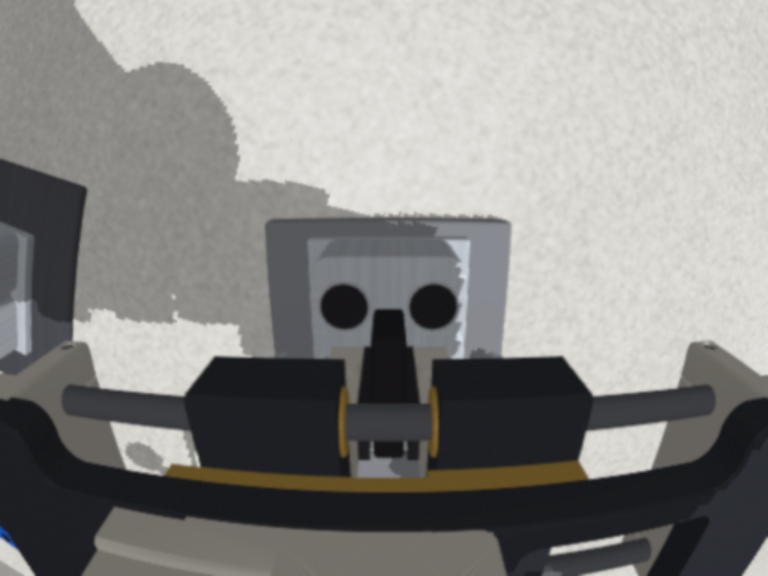

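The four-well block is held level over the apron, with its wells at (344,306) and (433,306). Lateral error is about 0.5 mm. I'll lower it and slide it in.

Call:
drive_tool(moves=[[0,0,5,0,0,0,1],[0,0,10,0,0,0,1],[-0.5,0,13,0,0,0,1],[-0.5,0,14.5,0,0,0,1],[-0.5,0,15,0,0,0,1],[-0.5,8,15,0,0,0,1],[-0.5,16,15,0,0,0,1],[-0.5,24,15,0,0,0,1],[-0.5,32,15,0,0,0,1],[-0.5,40,15,0,0,0,1],[-0.5,44,15,0,0,0,1]])

```text
t: 19.1
eef_pos: [0.475, -0.0262, 0.2428]
ee_rot: [-3.142, 0.0, 1.869]
force: [0.7, -0.5, -4.8]
width: 0.0118
```

Call:
drive_tool(moves=[[-0.3,4,0,0,0,0,1],[-0.3,8,0,0,0,0,1],[-0.5,12,0,0,0,0,1],[-0.5,16,0,0,0,0,1],[-0.5,20,0,0,0,0,1],[-0.5,24,0,0,0,0,1],[-0.5,28,0,0,0,0,1]])

```text
t: 19.98
eef_pos: [0.4971, -0.0206, 0.2423]
ee_rot: [-3.129, 0.001, 1.868]
force: [-23.0, -5.6, 23.6]
width: 0.012
```

Call:
drive_tool(moves=[[0,0,-0.3,0,0,0,1],[0,0,-0.6,0,0,0,1]])

```text
t: 20.23
eef_pos: [0.4986, -0.0201, 0.2424]
ee_rot: [-3.134, 0.0, 1.867]
force: [-6.7, -6.1, -4.7]
width: 0.0118
```

Run:
```python
from h import *
s=get_state(); print(s['t'],s['eef_pos'],np.degrees(s['ee_rot']),s['force'],s['moment'],s['width'])
f=cam('wrist'); save(f,'w6.png'); W=cloud(f); B=(.49,-.02,.14)
rects(f,W,[('top',.05,.064,90,256,B)])
f=cam('side'); im=f['img'][160:290,200:380,::-1]; cv2.imwrite('pics/s6.png',cv2.resize(im,None,fx=4,fy=4,interpolation=2))
```

```text
20.225 [ 0.49864094 -0.02009531  0.24235769] [-1.79550496e+02  1.51801285e-02  1.06994974e+02] [-6.65346306 -6.13656021 -4.67996788] [-2.27772092  2.54140771 -0.04621106] 0.011755728050078974
top 4272 [259. 196.] rect [474.8 -26.9] [42.3 60.2] 17.1 z [0.0525 0.0574 0.0588]
```

View pics/s6.png

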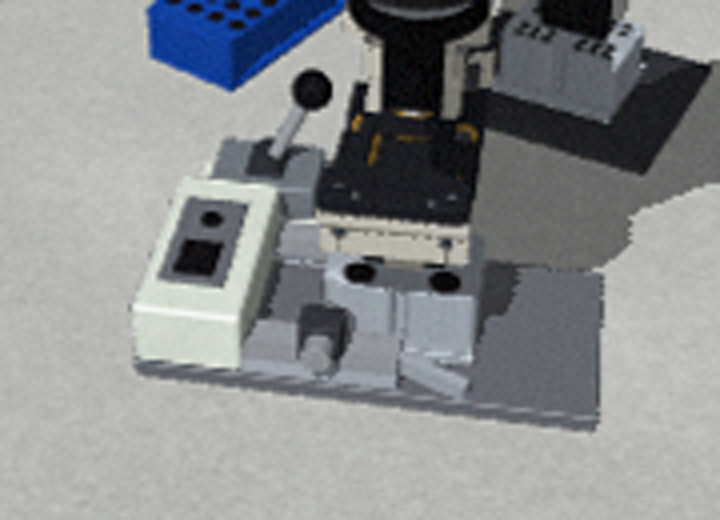

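The block is now past the ball's entry, upright, with force down to about 9 N. The lever is untouched. I'll carry on sliding.

Call:
drive_tool(moves=[[0,4,0,0,0,0,1],[0,8,0,0,0,0,1],[0,12,0,0,0,0,1],[0,16,0,0,0,0,1],[0,20,0,0,0,0,1],[0,24,0,0,0,0,1],[0,28,0,0,0,0,1],[0,31,0,0,0,0,1]])

```text
t: 21.32
eef_pos: [0.5295, -0.0106, 0.2424]
ee_rot: [-3.136, 0.0, 1.868]
force: [-2.6, -5.7, -5.7]
width: 0.012
```

Call:
drive_tool(moves=[[0,1,0,0,0,0,1],[0,2,0,0,0,0,1],[0,3,0,0,0,0,1],[0,4,0,0,0,0,1]])

```text
t: 21.82
eef_pos: [0.5355, -0.0085, 0.2437]
ee_rot: [3.14, 0.001, 1.869]
force: [1.7, -1.8, -4.8]
width: 0.0114
```

Call:
drive_tool(moves=[[0,1,0,0,0,0,1],[0,2,0,0,0,0,1],[0,2,0,0,0,0,1]])

```text
t: 22.2
eef_pos: [0.5367, -0.0077, 0.2435]
ee_rot: [3.142, -0.0, 1.869]
force: [0.1, -1.5, -4.4]
width: 0.0116
```

Call:
drive_tool(moves=[[0,0.5,0.6,0,0,0,1],[0,1,1.2,0,0,0,1],[0,1.5,1.2,0,0,0,1],[0,2,1.2,0,0,0,1],[0,2,1.2,0,0,0,1]])

```text
t: 22.82
eef_pos: [0.5376, -0.0076, 0.2419]
ee_rot: [-3.139, -0.0, 1.868]
force: [-4.7, -3.2, -1.2]
width: 0.0117
```

Call:
drive_tool(moves=[[0,1,0,0,0,0,1],[0,1.5,0,0,0,0,1],[0,1.5,0,0,0,0,1]])

```text
t: 23.2
eef_pos: [0.5381, -0.0075, 0.2419]
ee_rot: [-3.137, -0.0, 1.868]
force: [-10.1, -2.3, 3.1]
width: 0.0117
```

Run:
```python
from h import *
s=get_state(); print(s['t'],s['eef_pos'],np.degrees(s['ee_rot']),s['force'],s['moment'],s['width'])
f=cam('wrist'); W=cloud(f); B=(.53,-.01,.14); rects(f,W,[('top',.05,.064,90,256,B)])
```

```text
23.2 [ 0.53809312 -0.00748395  0.24193632] [-1.79711047e+02 -1.41793768e-02  1.07025722e+02] [-10.06535332  -2.27482045   3.10519699] [-1.0874686   3.62046573  0.04009198] 0.011724855941359365
top 4220 [259. 196.] rect [514.7 -14.1] [41.8 60.2] 17.1 z [0.0523 0.0567 0.0581]
top 458 [340. 228.] rect [516.7  41.3] [12.8 19.3] 17.1 z [0.0503 0.0513 0.0526]
top 530 [258. 311.] rect [586.4   8.1] [23.2 29.5] 14.8 z [0.0533 0.0546 0.0566]
```

Call:
drive_tool(moves=[[0,-1.5,0,0,0,0,1],[0,-1.5,0,0,0,0,0.3],[0,-1.5,0,0,0,0,-0.2],[0,-1.5,0,0,0,0,-1],[0,-1.5,0,0,0,0,-1],[0,-1.5,0,0,0,0,-1],[0,-1.5,-10,0,0,0,-1],[0,-1.5,-30,0,0,0,-1],[0,-1.5,-60,0,0,0,-1],[0,-1.5,-88,0,0,0,-1],[0,-1.5,-88,0,0,0,-1],[0,-1.5,-88,0,0,0,-1]])

```text
t: 24.75
eef_pos: [0.5383, -0.0073, 0.3304]
ee_rot: [3.141, -0.0, 1.869]
force: [-0.3, 0.4, -0.2]
width: 0.0875
```

Run:
```python
from h import *
s=get_state(); print(s['t'],s['eef_pos'],np.degrees(s['ee_rot']),s['force'],s['width'])
f=cam('wrist'); W=cloud(f); B=(.53,-.01,.17)
rects(f,W,[('fin',.08,.1,0,70,B),('top',.05,.062,70,256,B),('knob',.085,.135,0,70,(.591,-.093,.04))])
im=f['img'][120:280,90:370,::-1]; cv2.imwrite('pics/w7.png',cv2.resize(im,None,fx=2.8,fy=2.8,interpolation=2))
f=cam('scene'); W=cloud(f); rects(f,W,[('knob',.085,.135,0,60,(.591,-.093,.03))])
f=cam('side'); W=cloud(f); rects(f,W,[('knob',.085,.135,0,60,(.591,-.093,.04)),('fin',.08,.1,0,60,(.535,-.007,.03))])
```

```text
24.75 [ 0.53831099 -0.00726689  0.3304301 ] [ 1.79981662e+02 -1.32809426e-02  1.07058488e+02] [-0.29455203  0.40869321 -0.15238196] 0.08749995078950858
fin 797 [258. 204.] rect [536.8  -7.8] [47.8 11. ] 17.5 z [0.0845 0.0883 0.0896]
top 7628 [258. 218.] rect [553.1  -2.4] [123.1 129.9] 17.7 z [0.0518 0.0559 0.0577]
top 502 [315. 194.] rect [522.5  42.4] [25.7 21. ] 16.8 z [0.0501 0.0514 0.0527]
knob 344 [137. 244.] rect [589.4 -95. ] [11.1 20.6] 54.2 z [0.1018 0.1127 0.1178]
knob 69 [248. 192.] rect [602.1 -92.3] [23.4 20.6] 67.6 z [0.1012 0.1133 0.1201]
fin 112 [284. 214.] rect [536.1  -5.9] [48.8 13.6] 15.0 z [0.0805 0.087  0.0895]
```

View pics/w7.png

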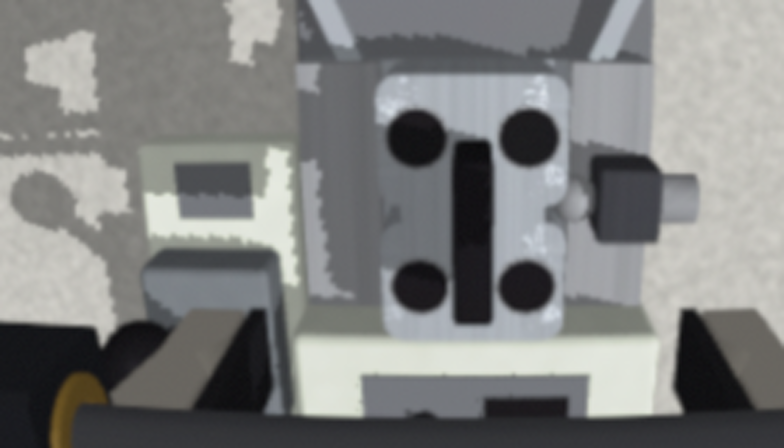

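The four-well block sits flush at the end stop, with the ball in the side groove at crop (575,200). The fin position (536.8, -7.8) matches the first block's when it was home, so I'll throw the lever now.

Call:
drive_tool(moves=[[-20,-5,0,0,0,0,0],[-50,-10,0,0,0,0,1],[-80,-15,0,0,0,0,1],[-97,-18,0,0,0,0,1],[-97,-18,0,0,0,0,1],[-97,-18,0,0,0,0,1],[-97,-18,0,0,0,0,1],[-97,-18,15,0,0,0,1],[-97,-18,35,0,0,0,1],[-97,-18,50,0,0,0,1],[-97,-18,57,0,0,0,1],[-97,-18,57,0,0,0,1]], grip_force=20)

```text
t: 26.4
eef_pos: [0.5498, -0.1052, 0.2727]
ee_rot: [-3.14, -0.0, 1.869]
force: [0.3, 0.9, 0.5]
width: 0.0005
```

Call:
drive_tool(moves=[[0,6,0,0,0,0,1],[0,13,0,0,0,0,1],[0,20,0,0,0,0,1],[0,27,0,0,0,0,1],[0,34,0,0,0,0,1],[0,41,0,0,0,0,1],[0,48,0,0,0,0,1],[0,55,0,0,0,0,1],[0,62,0,0,0,0,1],[0,69,0,0,0,0,1],[0,74,0,0,0,0,1],[0,76,0,0,0,0,1]])

```text
t: 27.9
eef_pos: [0.6227, -0.0828, 0.273]
ee_rot: [-3.141, -0.0, 1.869]
force: [-1.5, -0.7, 0.1]
width: 0.0005
```

Run:
```python
from h import *
s=get_state(); print(s['t'],s['eef_pos'],s['force'],s['width'])
f=cam('scene'); W=cloud(f); rects(f,W,[('knob',.085,.135,0,60,(.61,-.09,.06))])
im=f['img'][150:250,200:340,::-1]; cv2.imwrite('pics/l8.png',cv2.resize(im,None,fx=5,fy=5,interpolation=2))
```

```text
27.9 [ 0.62266728 -0.08281105  0.27295425] [-1.45865398 -0.72244376  0.11820588] 0.0004598798695116804
knob 97 [256. 200.] rect [644.2 -76.4] [21.9 31.6] 88.5 z [0.0926 0.1173 0.1327]
```

View pics/l8.png

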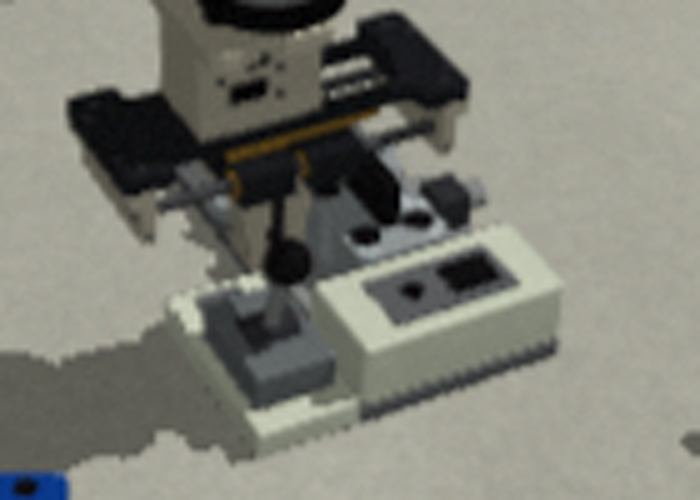

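The lever is past upright, with the fingers behind the knob at (290,258). I'll keep pushing until it meets its stop.

Call:
drive_tool(moves=[[0,2,0,0,0,0,1],[0,4,0,0,0,0,1],[0,6,0,0,0,0,1],[0,8,0,0,0,0,1],[0,9,0,0,0,0,1]])

```text
t: 28.58
eef_pos: [0.6312, -0.0802, 0.2732]
ee_rot: [-3.141, -0.0, 1.869]
force: [-3.2, -0.4, -1.7]
width: 0.0006
```

Call:
drive_tool(moves=[[0,1,0,0,0,0,1],[0,2,0,0,0,0,1],[0,3,0,0,0,0,1]])

```text
t: 28.95
eef_pos: [0.634, -0.0794, 0.2732]
ee_rot: [-3.141, -0.0, 1.869]
force: [-3.1, -0.7, -1.0]
width: 0.0005
```

Call:
drive_tool(moves=[[0,1,0,0,0,0,1],[0,2,0,0,0,0,1],[0,2,0,0,0,0,1]])

```text
t: 29.32
eef_pos: [0.6348, -0.0792, 0.273]
ee_rot: [-3.139, -0.0, 1.868]
force: [-5.8, -1.0, 2.2]
width: 0.0004
```

Call:
drive_tool(moves=[[0,1,0,0,0,0,1],[0,2,0,0,0,0,1],[0,2,0,0,0,0,1]])

```text
t: 29.7
eef_pos: [0.6356, -0.0791, 0.2729]
ee_rot: [-3.135, -0.001, 1.868]
force: [-11.4, -3.3, 5.5]
width: 0.0005
```

Call:
drive_tool(moves=[[0,-5,0,0,0,0,1],[0,-15,0,0,0,0,1],[0,-30,0,0,0,0,1],[0,-30,-30,0,0,0,0],[0,-40,-80,0,0,0,-1],[0,-80,-110,0,0,0,-1],[0,-120,-110,0,0,0,-1],[0,-120,-110,0,0,0,-1],[0,-120,-110,0,0,0,-1]])

```text
t: 30.82
eef_pos: [0.5229, -0.1135, 0.3837]
ee_rot: [3.14, 0.0, 1.869]
force: [-0.1, 0.4, -0.5]
width: 0.0546
```

Run:
```python
from h import *
s=get_state(); print(s['t'],s['eef_pos'],s['force'],s['width'])
u=np.array([np.cos(np.radians(17)),np.sin(np.radians(17))])
for k in ['scene','side','wrist']:
    f=cam(k); W=cloud(f); g=f['img'].max(-1); print(k)
    rects(f,W,[('knob',.085,.135,0,60,(.645,-.075,.05)),('fin',.08,.1,0,60,(.535,-.007,.035)),('fin2',.074,.09,0,60,(.497,-.316,.035))])
    p=W[(g<60)&(W[...,2]>.088)&(W[...,2]<.13)&(abs(W[...,0]-.645)<.05)&(abs(W[...,1]+.075)<.04)]
    if len(p): print('knob u',np.percentile(p[:,:2]@u,[2,50,98]))
    if k=='side': cv2.imwrite('pics/s9.png',cv2.resize(f['img'][120:380,130:420,::-1],None,fx=2.3,fy=2.3,interpolation=2))
```

```text
30.825 [ 0.52291526 -0.11350226  0.38370822] [-0.08255642  0.37202915 -0.49254073] 0.054610438140600744
scene
knob 74 [259. 206.] rect [659.8 -72.7] [21.1 25.4] 78.8 z [0.0991 0.1111 0.118 ]
fin 67 [274. 183.] rect [540.1  -7.9] [51.3 11.2] 17.3 z [0.0808 0.0888 0.0932]
knob u [0.60245128 0.61306425 0.62098905]
side
knob 75 [253. 180.] rect [651.4 -68.7] [24.1 17. ] 50.9 z [0.0962 0.1085 0.1163]
fin 120 [284. 214.] rect [536.6  -6.3] [49.3 15. ] 16.0 z [0.0802 0.0864 0.09  ]
fin2 90 [344. 159.] rect [ 496.  -313.5] [50.9 17.6] 1.1 z [0.0746 0.0814 0.0859]
knob u [0.59262026 0.60220853 0.61343723]
wrist
knob 261 [258. 311.] rect [648.3 -75.2] [12.9 21.8] 15.4 z [0.0996 0.11   0.1153]
fin 441 [350. 225.] rect [534.8  -9.1] [45.2 12.4] 20.7 z [0.0809 0.0879 0.0894]
fin2 578 [ 84. 111.] rect [ 496.6 -315. ] [12.5 49.7] 88.7 z [0.0749 0.084  0.0859]
knob u [0.59230836 0.59669406 0.6034366 ]
```

View pics/s9.png

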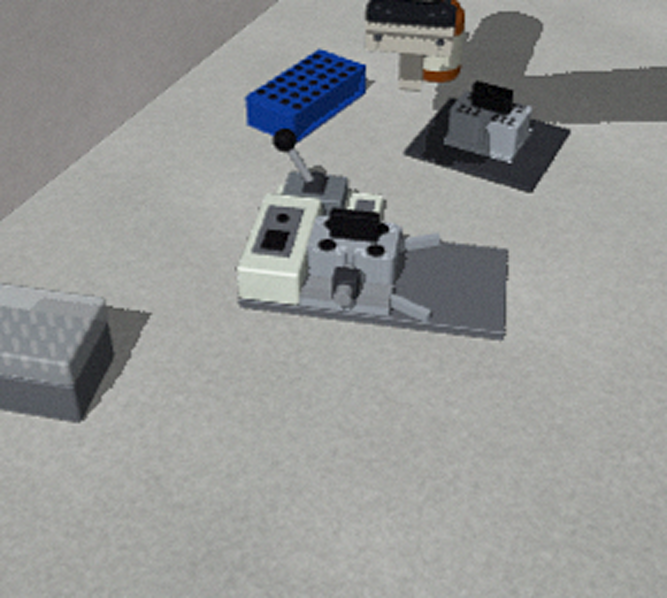

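```bash
python3 -c "
from h import *
print(job_done(), get_state()['t'])"
```

```text
the job is handed in; nothing more can be done
the job is handed in; nothing more can be done
```

The block change is done and the job was handed in at about 31 s of the 66 s allowed; no verdict was reported.

- **Many-welled block:** I pulled it straight out of the heater and set it down upright on the cooling plate. A close look measured it about 1 mm from the plate's centre.
- **Four-welled block:** I slid it in until it met the end stop. Its handle then measured within about 0.5 mm of where the first block's was when home, and the picture shows the ball in the side groove. I had no direct reading of the ball joint. At ball entry the slide briefly took about 24 N along the axis plus 24 N upward, more than the 5 to 18 N expected. I eased off, and it went in at under 10 N.
- **Lever:** After that I pushed it over until the resistance rose from 3 N to 12 N at its stop. The knob moved about 62 mm and its top was at 116 to 118 mm, which agrees with fully over.
- **At hand-in:** The arm was clear of everything, with its force reading near zero. The last picture shows the tip box and tube rack standing. I did not measure the bystanders, and the bottle was partly hidden in that view.
- **Camera disagreement:** The scene camera's positions ran about 4 to 6 mm off the side and wrist views in x, so I relied on the wrist views for the fits.

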